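Vent a vacuum desiccator and crack its sticking lid

ROBOT

A 6-joint arm with a two-finger parallel gripper is mounted at the origin on a cart in front of the work surface, level with it; the furniture and walls round the work are solid. World frame = base frame: x ahead of the robot, y to its left, z up, the work surface at z = 0. Lengths are in m, angles in rad, forces in N, time in s.
With the tool pointing down it reaches from about 0.35 to 0.975 m from the base axis. Payload 4.9 kg.
Tool frame: the origin (TCP) lies between the finger pads, 19 mm behind the fingertips; this is the grasp point; z points along the fingers, y is the line along which they close (so a half turn about z gives the same grasp; the last joint's range is limited). The gripper opens to 85 mm and grips with 20 to 120 N. Pads are 22 mm wide; open, the fingers measure 114 mm over their backs; the gripper's body (76 mm by 85 mm) begins 54 mm behind the grasp point. The pads swing forward as they close: fully open they stand 13 mm farther back than shut.
Start: joints at [-1.243, 0.053, 1.613, -0, 1.476, -0.119], TCP at [0.27, -0.564, 0.25] pointing down, gripper open.
Joint ranges: [-3.01, 3.01], [-1.01, 2.22], [0.06, 2.58], [-1.02, 4.17], [0.09, 2.62], [-3.14, 3.14]. Speed limits (rad/s): [2.57, 2.57, 3.14, 3.14, 3.14, 3.14].

INTERFACE

Orientations are given as a unit quaternion [w, x, y, z].
In Python, from plant import manip gives the robot as it stands.
- The arm moves only by the tool shift_gripper, called after "Call:" as name(argument=value, ...), one argument or row to a line, values as JSON. Schema: {"type":"object","properties":{"plan":{"type":"array","items":{"type":"object","properties":{"aperture":{"type":"number"},"d":{"type":"array","items":{"type":"number"},"minItems":3,"maxItems":3},"r":{"type":"array","items":{"type":"number"},"minItems":3,"maxItems":3}},"additionalProperties":false,"required":["aperture"]},"minItems":1,"maxItems":5},"only":{"type":"string"},"quiet":{"type":"boolean"},"lines":{"type":"string"}},"required":["plan"],"additionalProperties":false}. plan is a list of rows, 1 to 5 of them, each an object with the fields aperture (the opening from 0.0 (shut) to 1.0 (fully open)), d (a list: dx, dy, dz in fractions of the full range, 1 being 50 cm), r (a list: a rotation vector rx, ry, rz in a scale on which 1.0 is 2 pi rad); a field left out counts as zero (the opening has to be given); each row shifts and turns the commanded pose from where the row before left it, along the tool's axes as they then stand; what a row does not reach is not made up. A row lasts 1/8 s, in which the tool goes at most 0.0625 m and 0.188 rad, less where a joint would pass 70% of its speed; a pose out of reach is approached as far as the arm can. The fingers move at their own pace and stop on an object; the grip force is fixed at half the most. Time passes only in rows, so rows that do not move let the fingers close. The tool returns the time, the measured TCP pose, the force, the opening and the grip force at its end. only (a regular expression) keeps the lines of the reply that match it, lines (a string "A,B") keeps lines A to B, and quiet returns only ok. A shift or turn number past 1, either way, is cut back to 1. Input that does not fit is refused with a message, and nothing moves.
- manip.state(): the state, without advancing time (a new reading comes with each control period).
- manip.grab_frame(name): name is "side" or "top"; returns the picture (480x640x3 uint8, red, green, blue); there is no depth.
- manip.camera_params(name): a dict with "intrinsics" (3x3 intrinsics, pixels), "k1" (the pictures are not rectified: a ray, as slopes to the right and down, at radius r is drawn at 1 + k1 r^2 times it, then the intrinsics apply), "xyz" and "orientation" of the camera in the world. Camera axes: x right, y down, z forward; pixel columns grow to the right and rows downward; lengths in m; the calibration is good to about 2 mm. A picture is of the moment at which its call begins. camera_params takes no time and is no camera call.
- manip.job_done(): hands the job in; it is judged then, once.
The state is a dict: "time": time; "joint_pos": joint angles; "joint_vel": joint speeds; "joint_efforts": joint torques, N m; "tool_pos": TCP position; "tool_rot": TCP orientation; "contact_force": force on the tool from outside, world axes, zero at the start; "ft_torque": the same for the moment, N m; "gripper_width": opening from 0.0 (shut) to 1.0 (fully open); "grasp_force": force on a finger pad.
Only numpy, scipy, OpenCV 4.12 (cv2) and the standard library are available. Lean on these libraries where they do the work, as an engineer would, in place of code of your own. Each camera call takes 0.05 s, during which the arm holds its last target. There are 200 camera calls.

TASK

Let the air into the vacuum desiccator jar: first press the spring treadle of the vent valve beside it all the way down to its stop for a moment and let it come up again. Then grip the jar's lid by its upright fin, break it free of its sticking seal and hold it level, straight above the jar, with a gap of about 30 mm under it; never let it fly up by more than about 60 mm, and do not shift the things standing around. Finish while still holding the lid still in that slightly open position: do not put it down or let go.

Things in the scene. Friction and masses are not known exactly. Their poses are not given: they have to be found in the camera images.
- desiccator: Vacuum desiccator jar, fixed to the bench: grey plinth 130 x 150 x 28 mm with a small round gauge at the front (its -x side), on it a glass bowl and a thick aluminium collar 112 mm across, whose top rim lies 105 mm above the bench. Origin: centre of the plinth's underside on the bench, below the middle of the jar; x points to the back, y to the left, z up.
- lid: The jar's press-on lid, loose, 0.15 to 0.27 kg: round aluminium flange 112 mm across and 10 mm thick, resting on the collar, a sealing bead below that reaches 23 mm down into the collar, and a black upright grip fin in the middle on top. Origin: centre of the flange's underside, 105 mm above the bench when shut (the gap is its height above that). z up; x across the fin, y along it.
- lid_bead (a point): Lower end of the sealing bead, on the lid's axis, 22.5 mm below the lid's origin. Sprung pads in the collar grip the bead and hold the lid down: about 14 to 20 N straight up breaks it free; the peak comes within the first 4 mm of lift, by 6 mm the pull is gone and up to 19 mm the pads nudge the lid up with a few N; above that only its weight remains.
- lid_fin (a point): Grip point in the fin, on the lid's axis, 35 mm above the lid's origin (140 mm above the bench when shut). The fin is 14 mm thick (along x of the lid), 56 mm long (along y) and rises from the flange's top (10 mm above the lid's origin) to 51 mm above it; pinch it across its thickness, from above, with the TCP here.
- vent_valve: Vent valve to the left of the jar, fixed to the bench, piped into the jar's plinth: base plate 150 x 70 x 8 mm, turned the same way as the jar. Origin: centre of its underside; x points backward to the treadle's hinge, which lies at x = +52 mm, 27 mm above the bench.
- treadle (a joint): Angle of the treadle (aluminium plate 122 x 54 x 6 mm, hinged at the back, front end raised) in rad: 0 up, grows as it is pressed, 0.27 at the stop, where it lies level. Its spring needs about 3 N at the pad at first and 7 N at the stop, and lifts it again.
- treadle_pad (a point): Centre of the top of the treadle's ribbed rubber pad (50 x 50 mm), the place to press: about 93 mm in front of the hinge; about 58 mm above the bench when up, 33 mm at the stop. Orientation turns with the treadle.
- cup: Lidded specimen cup, 67 mm across, 68 mm high, loose, stands to the right of the jar; leave alone. Origin: centre of its underside. Further right, at x 0.38 to 0.62, y -0.42 to -0.62 of the world, stands a tall fixed microscope (about 0.4 m): from the right, come in round its near side, over the bench edge, or high.
- timer: Small white square timer 66 x 66 x 19 mm, loose, lies in front of the jar and to the right; leave alone. Origin: centre of its underside.
- stain: Small white bottle with a ribbed white cap, 35 mm across, 89 mm high, loose, stands between the jar and the vent valve, near their back ends; leave alone. Origin: centre of its underside.

How it is judged:
By the outcome, as a careful person would: the job done as asked, in the order asked, and still so for the second after the job is handed in, while the arm keeps its last pose, push and grip.
It also fails if it takes over 54 s, if anything falls off the work surface, if the arm or the gripper's body presses on something with over 40 N, if the wrist force passes 120 N, or if a joint passes its speed limit or range.

## Working session

There is one attempt and no reset: what is moved stays moved. The work goes in short steps, Python scripts to look and compute and a tool call to move; the robot and the scene stay as the last step left them, time stands still between calls to the robot, and variables do not carry over. Pictures are saved under pics/ and viewed, at most 10 in all, crops included, and the job is handed in when it is done.

```bash
ls; mkdir -p pics; python3 - <<'E'
from plant import manip
import cv2
for n in("side","top"):
    cv2.imwrite(f"pics/{n}0.png",manip.grab_frame(n)[:,:,::-1]); print(n,manip.camera_params(n))
s=manip.state(); print(s)
E
```

```text
pics
plant.py
side {'intrinsics': array([[439.50831086,   0.        , 317.6145763 ],
       [  0.        , 439.50831086, 241.07989464],
       [  0.        ,   0.        ,   1.        ]]), 'k1': -0.050087373677577186, 'xyz': array([0.31828147, 0.55523417, 0.66596737]), 'orientation': array([ 0.06575528, -0.15238101,  0.90169491, -0.3992525 ])}
top {'intrinsics': array([[511.67626402,   0.        , 328.83618863],
       [  0.        , 511.67626402, 248.83942292],
       [  0.        ,   0.        ,   1.        ]]), 'k1': 0.04964037025800345, 'xyz': array([ 0.40042592, -0.03621001,  0.99597575]), 'orientation': array([ 0.04946512, -0.69697176,  0.71451263, -0.03542993])}
{'time': 0.1, 'joint_pos': array([-1.24298669e+00,  5.32921661e-02,  1.61416235e+00,  1.24082121e-05,
        1.47599547e+00, -1.19003955e-01]), 'joint_vel': array([-1.43623978e-04, -1.34055861e-03, -3.20895873e-03, -3.16838210e-05,
        4.14172616e-04, -2.97883470e-04]), 'joint_efforts': array([ 3.27638854e-04, -3.94906318e+01, -3.71361566e+01, -9.63664024e-05,
        3.87167704e-03, -5.36459751e-06]), 'tool_pos': array([ 0.26988814, -0.56313721,  0.24888172]), 'tool_rot': array([-9.24252192e-04,  9.75148035e-01,  2.21552360e-01, -9.06371738e-05]), 'contact_force': array([ 0.62583404,  0.19208362, -0.3182237 ]), 'ft_torque': array([ 0.00460144, -0.06091952, -0.00997188]), 'grasp_force': 0.0, 'gripper_width': 0.9994663934532261}
```

View pics/side0.png

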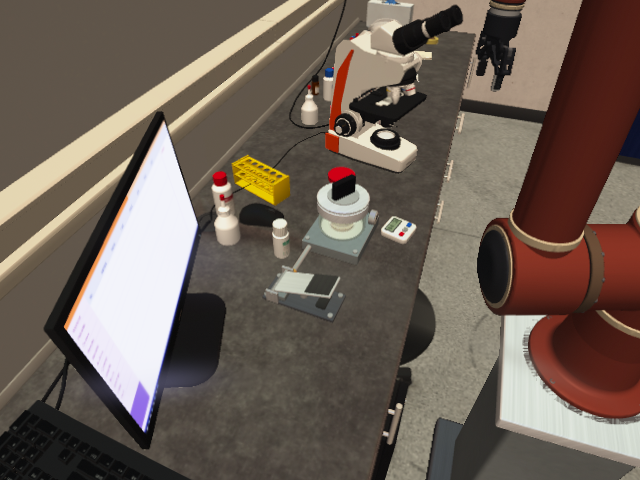

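View pics/top0.png

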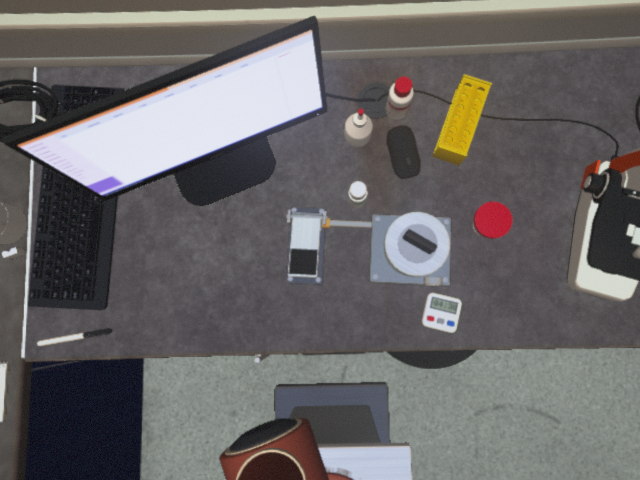

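Side view: the lid's fin is near (343,188), the treadle near (310,285) and the stain bottle near (281,240). Top view: lid (417,243), oblique black fin (420,240), treadle pad (303,262), stain (358,191), timer (441,312) and cup (493,220). Next I'll zoom in and mask the black parts.

```bash
cat > h.py <<'E'
import numpy as np, cv2
from plant import manip
from scipy.spatial.transform import Rotation as R
def rot(q): return R.from_quat(np.r_[q[1:],q[0]])
def ray(name,uv):
    c=manip.camera_params(name); K=c["intrinsics"]; k=c["k1"]
    p=cv2.undistortPoints(np.array(uv,float).reshape(-1,1,2),K,np.array([k,0,0,0,0.]))[:,0]
    d=rot(c["orientation"]).apply(np.c_[p,np.ones(len(p))])
    return c["xyz"],d
def onz(name,uv,z):
    o,d=ray(name,uv); return o+d*((z-o[2])/d[:,2])[:,None]
def tri(uvt,uvs):
    o1,d1=ray("top",[uvt]); o2,d2=ray("side",[uvs]); d1=d1[0];d2=d2[0]
    A=np.c_[d1,-d2]; t=np.linalg.lstsq(A,o2-o1,rcond=None)[0]
    a=o1+t[0]*d1; b=o2+t[1]*d2; return (a+b)/2,np.linalg.norm(a-b)
def proj(name,P):
    c=manip.camera_params(name); r=rot(c["orientation"]).inv()
    q=r.apply(np.atleast_2d(P)-c["xyz"])
    return cv2.projectPoints(q,np.zeros(3),np.zeros(3),c["intrinsics"],np.array([c["k1"],0,0,0,0.]))[0][:,0]
E
python3 - <<'E'
import cv2,numpy as np
t=cv2.imread("pics/top0.png");s=cv2.imread("pics/side0.png")
out=np.zeros((600,800,3),np.uint8)
def crop(im,x,y,w,h): return cv2.resize(im[y:y+h,x:x+w],None,fx=4,fy=4,interpolation=cv2.INTER_CUBIC)
out[:300,:400]=crop(t,365,205,100,75)
out[:300,400:]=crop(t,275,202,100,75+0)
out[300:,:400]=crop(s,290,160,100,75)
out[300:,400:]=crop(s,260,250,100,75)
cv2.imwrite("pics/z.png",out)
def blobs(im,x,y,w,h,th=55):
    m=(im[y:y+h,x:x+w].max(2)<th).astype(np.uint8)
    for c in cv2.findContours(m,0,2)[0]:
        if cv2.contourArea(c)>60: r=cv2.minAreaRect(c+np.array([x,y],np.int32)); print(cv2.contourArea(c),r,cv2.boxPoints(r).round(1).tolist())
for a in((t,390,215,55,55),(t,280,235,45,50),(s,322,165,40,45),(s,295,265,50,40)): print("--"); blobs(*a)
E
```

```text
--
--
493.5 ((302.9085693359375, 261.4630432128906), (23.953264236450195, 22.3938045501709), 3.5763344764709473) [[290.29998779296875, 271.8999938964844], [291.70001220703125, 249.5], [315.6000061035156, 251.0], [314.20001220703125, 273.3999938964844]]
--
382.0 ((343.5, 187.0), (16.546903610229492, 30.4105224609375), 63.43495178222656) [[326.20001220703125, 186.39999389648438], [353.3999938964844, 172.8000030517578], [360.79998779296875, 187.60000610351562], [333.6000061035156, 201.1999969482422]]
--
```

View pics/z.png

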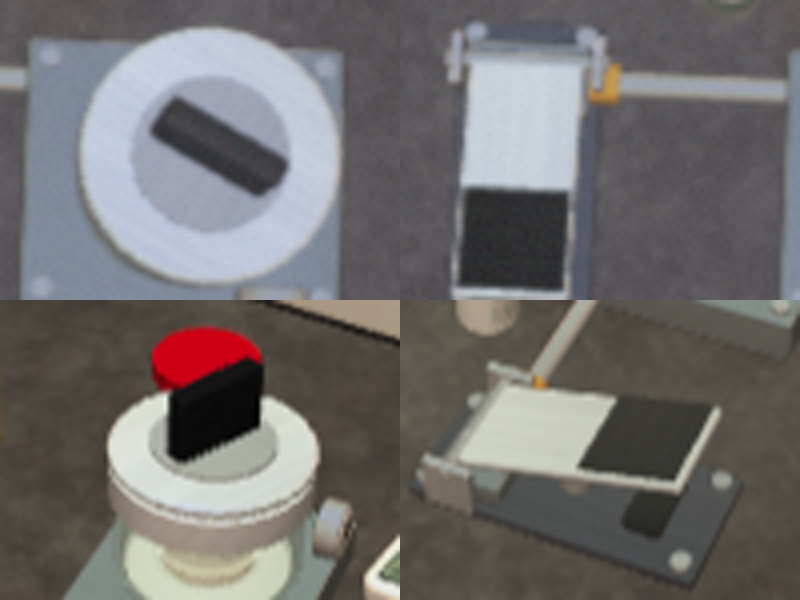

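The zoom shows the fin as an oblique black block on the white lid (top view about (419,241), side view about (344,187)). The black treadle pad is at (303,262) in the top view and about (323,287) in the side view. To get corner detail I'll brighten the dark regions.

```bash
python3 - <<'E'
import cv2,numpy as np
t=cv2.imread("pics/top0.png");s=cv2.imread("pics/side0.png")
def crop(im,x,y,w,h,f,g): return cv2.resize((255*np.clip(im[y:y+h,x:x+w]/g,0,1)).astype(np.uint8),None,fx=f,fy=f,interpolation=cv2.INTER_CUBIC)
out=np.zeros((600,800,3),np.uint8)
out[:400,:400]=crop(t,400,222,40,40,10,90)
out[:400,400:]=crop(s,325,165,40,40,10,60)
out[400:,:250]=crop(t,283,240,50,40,5,150)
out[400:,400:700]=crop(s,295,265,60,40,5,150)
cv2.imwrite("pics/z2.png",out)
E
```

```text
(no output)
```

View pics/z2.png

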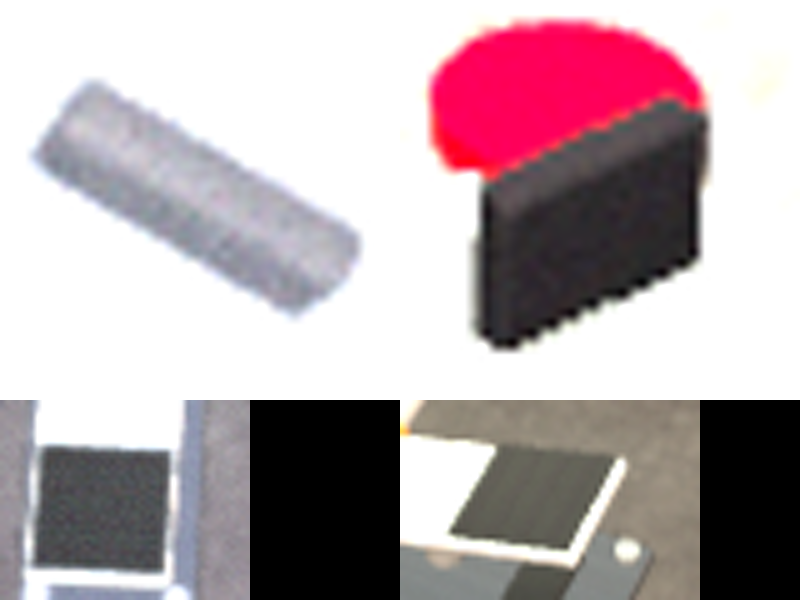

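In the side view the fin's top-face corners are visible at about (333,182), (352,174), (355,176) and (335,185). In the top view its far edge runs from about (410,230) to (436,246), and the pad corners are clear in both views. Now I'll triangulate.

```bash
python3 - <<'E'
from h import *
np.set_printoptions(precision=4,suppress=True)
T=lambda X,Y:(400+X/10-.45,222+Y/10-.45); S=lambda X,Y:(325+(X-400)/10-.45,165+Y/10-.45)
A=tri(T(98,80),S(485,177)); B=tri(T(362,240),S(672,96)); print("A",A,"B",B)
t2=lambda X,Y:(283+X/5-.4,240+(Y-400)/5-.4); s2=lambda X,Y:(295+(X-400)/5-.4,265+(Y-400)/5-.4)
P=[tri(t2(*a),s2(*b)) for a,b in [((38,447),(495-45+0,535)),((172,452),(495,446)),((167,572),(615,456)),((32,568),(572,552))]]
for p in P: print("pad",p)
c=np.mean([p[0] for p in P],0); print("padc",c)
d=(P[0][0]+P[1][0]-P[2][0]-P[3][0])[:2]; print("yaw treadle",np.arctan2(d[1],d[0]))
im=cv2.imread("pics/top0.png"); x,y=375,203
sub=im[y:y+80,x:x+85]
m=((sub.min(2)>125)).astype(np.uint8)
c=max(cv2.findContours(cv2.morphologyEx(m,cv2.MORPH_OPEN,np.ones((5,5))),0,1)[0],key=cv2.contourArea)
e=cv2.fitEllipse(cv2.convexHull(c)+np.array([x,y],np.int32)); print(e, onz("top",[e[0]],.115), onz("top",[T(98,80),T(362,240)],.156))
print("others",onz("top",[(358,187)],.089),onz("top",[(493,220)],.068),onz("top",[(441,312)],.019))
# treadle edges, plinth
print("plinth top", onz("top",[(372,215),(450,216),(450,284),(371,282)],.028))
st=manip.state(); print(st["tool_pos"],rot(st["tool_rot"]).as_matrix())
E
```

```text
A (array([ 0.5302, -0.1549,  0.1549]), np.float64(0.0014206422071872155)) B (array([ 0.5025, -0.1971,  0.1541]), np.float64(0.0012330107613140015))
pad (array([0.5161, 0.0532, 0.0497]), np.float64(0.0008195689978735869))
pad (array([0.5145, 0.0036, 0.0483]), np.float64(0.0020394859317127744))
pad (array([0.4673, 0.0055, 0.0615]), np.float64(0.0008238920573023149))
pad (array([0.4692, 0.0549, 0.0601]), np.float64(0.002697098346513674))
padc [0.4918 0.0293 0.0549]
yaw treadle -0.03820399216890026
((419.06646728515625, 245.3933868408203), (67.04669952392578, 74.22565460205078), 144.40371704101562) [[ 0.5089 -0.1759  0.115 ]] [[ 0.5307 -0.1546  0.156 ]
 [ 0.5029 -0.1966  0.156 ]]
others [[ 0.6214 -0.0749  0.089 ]] [[ 0.5577 -0.3187  0.068 ]] [[ 0.3935 -0.2263  0.019 ]]
plinth top [[ 0.5807 -0.1026  0.028 ]
 [ 0.5745 -0.2507  0.028 ]
 [ 0.4452 -0.244   0.028 ]
 [ 0.4524 -0.0964  0.028 ]]
[ 0.2699 -0.5631  0.2489] [[ 0.9018  0.4321 -0.0006]
 [ 0.4321 -0.9018  0.0018]
 [ 0.0002 -0.0018 -1.    ]]
```

The two views put the lid axis at about (0.511,-0.172), with the fin along (0.55,0.83) and its top at z≈0.155. The pad centre is (0.492,0.029,0.055). First move: swing in round the microscope's near side with the gripper closing, then turn the tool to the fin's angle.

Careful with the scale: shifts go in shares of 50 cm and turns go in shares of 2 pi rad. That gives: -0.045 m / 0.5 = -0.09, 0.028 m / 0.5 = 0.056.

Call:
shift_gripper(
  plan=[
    {"aperture": 0, "d": [0.056, -0.09, 0]},
    {"aperture": 0, "d": [0.056, -0.09, 0]},
    {"aperture": 0, "d": [0.056, -0.09, 0]},
    {"aperture": 0, "d": [0.056, -0.09, 0]},
    {"aperture": 0, "d": [0.056, -0.09, 0]},
  ],
)

```text
time: 0.72
tool_pos: [0.2989, -0.2984, 0.2494]
tool_rot: [-0.0, 0.975, 0.221, -0.0]
contact_force: [0.9, -0.8, 0.4]
gripper_width: 0.001
grasp_force: 0.0
```

Call:
shift_gripper(
  plan=[
    {"aperture": 0, "r": [0, 0, -0.0286]},
    {"aperture": 0, "r": [0, 0, -0.0286]},
    {"aperture": 0, "r": [0, 0, -0.0286]},
    {"aperture": 0},
  ],
)

```text
time: 1.23
tool_pos: [0.299, -0.3, 0.2496]
tool_rot: [-0.0, 0.881, 0.473, -0.0]
contact_force: [0.3, -0.3, 0.1]
gripper_width: 0.0
grasp_force: 0.0
```

```bash
python3 - <<'E'
from h import *
s=manip.state(); M=rot(s["tool_rot"]).as_matrix(); print(M.round(3),s["tool_pos"],s["joint_pos"])
for tgt in ([.492,.029,.20],[.492,.029,.085]): print((M.T@(np.array(tgt)-s["tool_pos"])).round(4))
E
```

```text
[[ 0.553  0.833 -0.   ]
 [ 0.833 -0.553  0.001]
 [ 0.    -0.001 -1.   ]] [ 0.29895534 -0.29998365  0.24960635] [-9.63228782e-01 -4.63223242e-01  2.05596161e+00  6.69730082e-06
  1.54946763e+00 -3.77236910e-01]
[ 0.3808 -0.0211  0.0497]
[ 0.3808 -0.021   0.1647]
```

To row units: 0.055 m / 0.5 = 0.11, -0.003 m / 0.5 = -0.006.

Call:
shift_gripper(
  plan=[
    {"aperture": 0, "d": [0.108, -0.006, 0]},
    {"aperture": 0, "d": [0.108, -0.006, 0]},
    {"aperture": 0, "d": [0.11, -0.006, 0]},
    {"aperture": 0, "d": [0.11, -0.006, 0]},
  ],
)

```text
time: 1.72
tool_pos: [0.4098, -0.1102, 0.2499]
tool_rot: [0.0, 0.882, 0.472, 0.0]
contact_force: [-0.1, -1.3, -0.7]
gripper_width: -0.001
grasp_force: 0.0
```

Call:
shift_gripper(
  plan=[
    {"aperture": 0, "d": [0.11, -0.006, 0.02]},
    {"aperture": 0, "d": [0.108, -0.006, 0.06]},
    {"aperture": 0, "d": [0.108, -0.006, 0.08]},
    {"aperture": 0, "d": [0, 0, 0.1]},
    {"aperture": 0, "d": [0, 0, 0.06]},
  ],
)

```text
time: 2.35
tool_pos: [0.4882, 0.0269, 0.0897]
tool_rot: [-0.001, 0.881, 0.473, -0.002]
contact_force: [0.3, -0.8, -0.8]
gripper_width: 0.001
grasp_force: 0.0
```

Call:
shift_gripper(
  plan=[
    {"aperture": 0, "d": [0, 0, 0.01]},
    {"aperture": 0, "d": [0, 0, 0.02]},
    {"aperture": 0},
  ],
)

```text
time: 2.72
tool_pos: [0.4909, 0.0256, 0.0791]
tool_rot: [0.001, 0.881, 0.473, 0.001]
contact_force: [0.5, -0.2, 0.8]
gripper_width: -0.002
grasp_force: 0.3
```

Call:
shift_gripper(
  plan=[
    {"aperture": 0, "d": [0, 0, 0.012]},
    {"aperture": 0, "d": [0, 0, 0.012]},
    {"aperture": 0},
  ],
)

```text
time: 3.1
tool_pos: [0.4899, 0.0258, 0.0659]
tool_rot: [0.0, 0.881, 0.474, 0.0]
contact_force: [-1.2, -0.2, 4.2]
gripper_width: -0.001
grasp_force: 2.0
```

To row units: 0.006 m / 0.5 = 0.012.

Call:
shift_gripper(
  plan=[
    {"aperture": 0, "d": [0, 0, 0.012]},
    {"aperture": 0, "d": [0, 0, 0.012]},
    {"aperture": 0},
  ],
)

```text
time: 3.48
tool_pos: [0.4892, 0.0259, 0.0537]
tool_rot: [-0.0, 0.881, 0.474, -0.001]
contact_force: [-3.3, -0.2, 6.4]
gripper_width: 0.0
grasp_force: 3.0
```

Call:
shift_gripper(
  plan=[
    {"aperture": 0, "d": [0, 0, 0.006]},
    {"aperture": 0},
  ],
)

```text
time: 3.72
tool_pos: [0.4894, 0.0259, 0.0516]
tool_rot: [-0.0, 0.881, 0.474, -0.001]
contact_force: [-5.7, 0.7, 9.0]
gripper_width: -0.0
grasp_force: 4.6
```

```bash
python3 -c "
from plant import manip
import cv2
im=manip.grab_frame('side'); cv2.imwrite('pics/p1.png',cv2.resize(im[220:340,230:390,::-1],None,fx=4,fy=4,interpolation=cv2.INTER_CUBIC))"
```

```text
(no output)
```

View pics/p1.png

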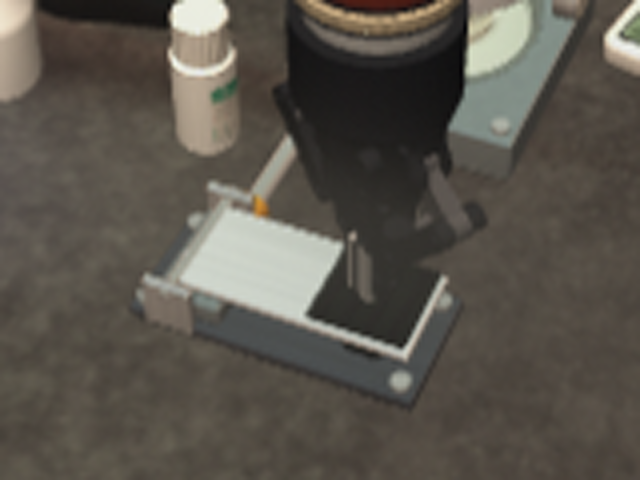

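The picture shows the closed fingers on the black pad, with the treadle nearly level. I'll press on until the force rises sharply.

To row units: 0.003 m / 0.5 = 0.006.

Call:
shift_gripper(
  plan=[
    {"aperture": 0, "d": [0, 0, 0.006]},
    {"aperture": 0},
  ],
)

```text
time: 4.03
tool_pos: [0.4896, 0.0259, 0.051]
tool_rot: [-0.001, 0.881, 0.474, -0.002]
contact_force: [-14.7, 0.4, 26.2]
gripper_width: -0.0
grasp_force: 13.0
```

The treadle is firmly on its stop: 26 N with no further travel. I'll release it, rise and check that it has come back up.

To row units: -0.06 m / 0.5 = -0.12, -0.04 m / 0.5 = -0.08.

Call:
shift_gripper(
  plan=[
    {"aperture": 0, "d": [0, 0, -0.024]},
    {"aperture": 0, "d": [0, 0, -0.04]},
    {"aperture": 0, "d": [0, 0, -0.08]},
    {"aperture": 0, "d": [0, 0, -0.12]},
    {"aperture": 0, "d": [0, 0, -0.12]},
  ],
)

```text
time: 4.65
tool_pos: [0.4891, 0.026, 0.2407]
tool_rot: [-0.0, 0.881, 0.474, -0.0]
contact_force: [0.9, 0.3, 0.4]
gripper_width: 0.002
grasp_force: 0.0
```

Call:
shift_gripper(
  plan=[
    {"aperture": 1, "d": [0, 0, -0.02]},
    {"aperture": 1},
  ],
)

```text
time: 4.9
tool_pos: [0.4899, 0.0259, 0.25]
tool_rot: [0.0, 0.881, 0.474, 0.0]
contact_force: [0.1, 0.5, -1.2]
gripper_width: 0.42
grasp_force: 0.0
```

```bash
python3 - <<'E'
from h import *
im=manip.grab_frame('side'); cv2.imwrite('pics/p2.png',cv2.resize(im[140:340,240:400,::-1],None,fx=3,fy=3,interpolation=cv2.INTER_CUBIC))
s=manip.state(); M=rot(s["tool_rot"]).as_matrix(); print(s["tool_pos"],s["contact_force"])
print((M.T@(np.array([.511,-.172,.14])-s["tool_pos"])).round(4))
E
```

```text
[0.48907714 0.02596041 0.2482652 ] [-0.56082472 -0.24446025 -0.0637371 ]
[-0.153   0.1276  0.1082]
```

View pics/p2.png

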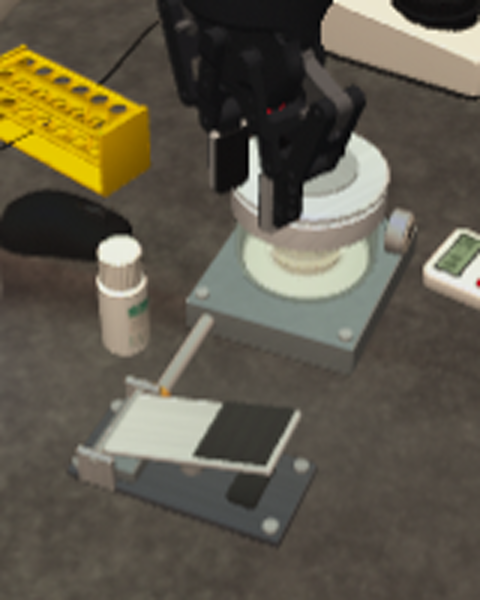

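The treadle has sprung back up and nothing else has moved. Now I'll go over the lid and down onto the fin.

To row units: -0.039 m / 0.5 = -0.078, -0.038 m / 0.5 = -0.076.

Call:
shift_gripper(
  plan=[
    {"aperture": 1, "d": [-0.076, 0.064, 0]},
    {"aperture": 1, "d": [-0.076, 0.064, 0]},
    {"aperture": 1, "d": [-0.076, 0.064, 0]},
    {"aperture": 1, "d": [-0.078, 0.064, 0]},
    {"aperture": 1},
  ],
)

```text
time: 5.58
tool_pos: [0.5109, -0.1745, 0.2463]
tool_rot: [-0.002, 0.882, 0.472, -0.002]
contact_force: [-0.7, 0.8, -0.4]
gripper_width: 1.002
grasp_force: 0.0
```

Call:
shift_gripper(
  plan=[
    {"aperture": 1, "d": [0, 0, 0.08]},
    {"aperture": 1, "d": [0, 0, 0.07]},
    {"aperture": 1},
  ],
)

```text
time: 5.95
tool_pos: [0.509, -0.1699, 0.1692]
tool_rot: [-0.005, 0.881, 0.474, -0.003]
contact_force: [0.2, 0.1, -0.3]
gripper_width: 0.998
grasp_force: 0.0
```

```bash
python3 - <<'E'
from h import *
for n in("side","top"):
    im=manip.grab_frame(n); c=proj(n,[.511,-.172,.14])[0]; x,y=int(c[0])-50,int(c[1])-50
    cv2.imwrite(f'pics/q{n}.png',cv2.resize(im[y:y+100,x:x+100,::-1],(400,400),interpolation=cv2.INTER_CUBIC)); print(x,y)
cv2.imwrite('pics/q.png',np.hstack([cv2.imread('pics/qside.png'),cv2.imread('pics/qtop.png')]))
s=manip.state(); M=rot(s["tool_rot"]).as_matrix(); print(s["tool_pos"],s["contact_force"])
print((M.T@(np.array([.511,-.172,.14])-s["tool_pos"])).round(4))
E
```

```text
293 135
368 192
[ 0.51180726 -0.17147335  0.1743229 ] [-0.19420362  0.35371183  0.51277453]
[-0.0009 -0.0003  0.0343]
```

View pics/q.png

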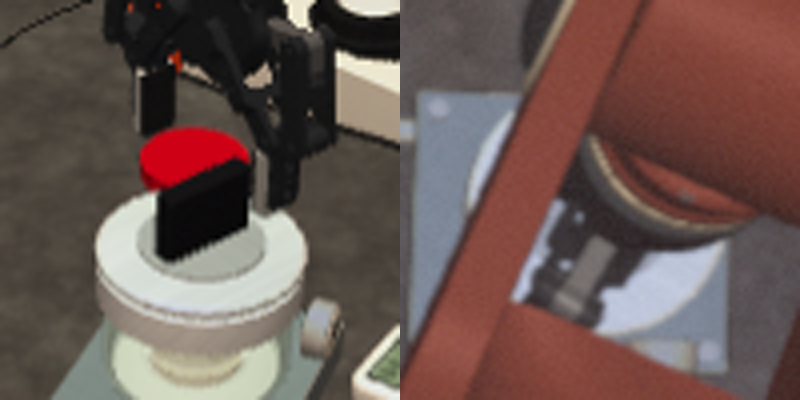

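In the side view the open fingers straddle the fin (fin near (344,187), with a finger on each side). I'll go down the last 34 mm and close.

To row units: 0.02 m / 0.5 = 0.04, 0.013 m / 0.5 = 0.026.

Call:
shift_gripper(
  plan=[
    {"aperture": 1, "d": [0, 0, 0.04]},
    {"aperture": 1, "d": [0, 0, 0.026]},
    {"aperture": 1},
    {"aperture": 1},
  ],
)

```text
time: 6.55
tool_pos: [0.5123, -0.1724, 0.142]
tool_rot: [0.0, 0.881, 0.474, 0.0]
contact_force: [-0.0, 0.1, -0.1]
gripper_width: 0.998
grasp_force: 0.0
```

Call:
shift_gripper(
  plan=[
    {"aperture": 0.5},
    {"aperture": 0.3},
    {"aperture": 0.25},
    {"aperture": 0},
    {"aperture": 0},
  ],
)

```text
time: 7.18
tool_pos: [0.5125, -0.1726, 0.1422]
tool_rot: [0.001, 0.881, 0.474, 0.0]
contact_force: [1.8, -1.1, 0.2]
gripper_width: 0.154
grasp_force: 59.2
```

Call:
shift_gripper(
  plan=[
    {"aperture": 0},
    {"aperture": 0},
  ],
)

```text
time: 7.42
tool_pos: [0.5125, -0.1727, 0.1422]
tool_rot: [0.001, 0.881, 0.474, 0.0]
contact_force: [2.2, -2.8, -0.3]
gripper_width: 0.157
grasp_force: 59.2
```

Gripped: width about 13 mm, 59 N, almost no side force. Now I'll pull up gently to break the seal.

To row units: -0.001 m / 0.5 = -0.002.

Call:
shift_gripper(
  plan=[
    {"aperture": 0, "d": [0, 0, -0.002]},
    {"aperture": 0, "d": [0, 0, -0.002]},
    {"aperture": 0, "d": [0, 0, -0.002]},
    {"aperture": 0},
  ],
)

```text
time: 7.92
tool_pos: [0.511, -0.1716, 0.1426]
tool_rot: [-0.001, 0.881, 0.474, -0.001]
contact_force: [3.7, -2.0, -14.8]
gripper_width: 0.156
grasp_force: 58.6
```

Call:
shift_gripper(
  plan=[
    {"aperture": 0, "d": [0, 0, -0.002]},
    {"aperture": 0, "d": [0, 0, -0.002]},
    {"aperture": 0},
  ],
)

```text
time: 8.3
tool_pos: [0.5109, -0.1717, 0.1463]
tool_rot: [-0.002, 0.881, 0.474, -0.001]
contact_force: [-0.4, 0.4, -11.0]
gripper_width: 0.152
grasp_force: 59.8
```

Call:
shift_gripper(
  plan=[
    {"aperture": 0, "d": [0, 0, -0.002]},
    {"aperture": 0, "d": [0, 0, -0.002]},
    {"aperture": 0},
  ],
)

```text
time: 8.68
tool_pos: [0.5138, -0.1731, 0.1523]
tool_rot: [0.002, 0.881, 0.474, 0.001]
contact_force: [-2.4, 0.8, 3.5]
gripper_width: 0.157
grasp_force: 61.8
```

To row units: -0.005 m / 0.5 = -0.01, -0.004 m / 0.5 = -0.008.

Call:
shift_gripper(
  plan=[
    {"aperture": 0, "d": [0, 0, -0.008]},
    {"aperture": 0, "d": [0, 0, -0.01]},
    {"aperture": 0, "d": [0, 0, -0.01]},
    {"aperture": 0, "d": [0, 0, -0.01]},
    {"aperture": 0, "d": [0, 0, -0.008]},
  ],
)

```text
time: 9.3
tool_pos: [0.5121, -0.1723, 0.1721]
tool_rot: [-0.0, 0.881, 0.474, -0.0]
contact_force: [0.7, -0.1, -2.7]
gripper_width: 0.151
grasp_force: 61.2
```

Call:
shift_gripper(
  plan=[
    {"aperture": 0},
    {"aperture": 0},
    {"aperture": 0},
    {"aperture": 0},
  ],
)

```text
time: 9.8
tool_pos: [0.512, -0.1723, 0.1716]
tool_rot: [-0.0, 0.881, 0.474, -0.0]
contact_force: [0.1, -0.8, -2.4]
gripper_width: 0.153
grasp_force: 61.2
```

```bash
python3 - <<'E'
from h import *
for n in("side","top"):
    im=manip.grab_frame(n)
    if n=="side": cv2.imwrite('pics/r.png',cv2.resize(im[140:270,255:430,::-1],None,fx=4,fy=4,interpolation=cv2.INTER_CUBIC))
s=manip.state(); print(s["tool_pos"],rot(s["tool_rot"]).as_matrix().round(3).tolist(),s["contact_force"],s["time"])
E
```

```text
[ 0.51206932 -0.17230601  0.17170892] [[0.551, 0.834, -0.0], [0.834, -0.551, 0.0], [-0.0, -0.0, -1.0]] [ 0.17949418 -0.75713923 -2.54828077] 9.9
```

View pics/r.png

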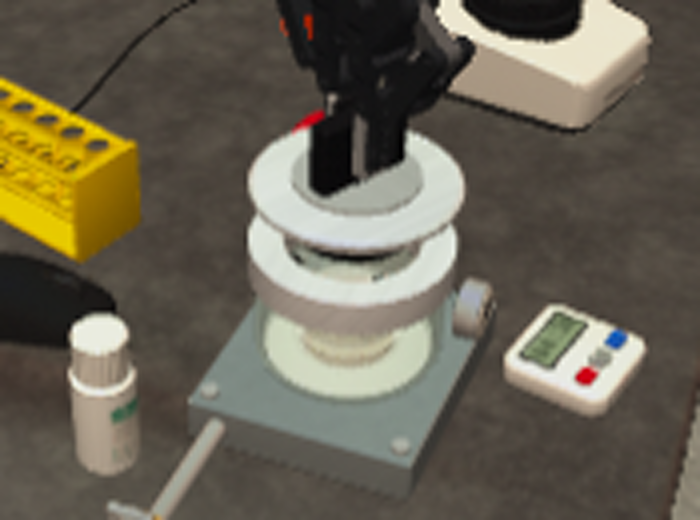

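The lid is level and centred over the jar with an open gap. The timer, stain bottle and cup are where they were. One pixel check of the gap: the flange's left extreme moved from about (317,199) to about (317.5,186).

```bash
python3 - <<'E'
from h import *
for z in(.115,.135,.145,.155): print(z,proj("side",[.511,-.172,z])-proj("side",[.511,-.172,.115]))
a=cv2.imread("pics/top0.png").astype(int);b=manip.grab_frame("top")[:,:,::-1].astype(int)
for n,(x,y) in dict(timer=(441,312),cup=(493,220),stain=(358,191),treadle=(303,262)).items(): print(n,np.abs(a-b)[y-22:y+22,x-22:x+22].mean().round(1))
E
```

```text
0.115 [[0. 0.]]
0.135 [[ 0.40353231 -7.78939697]]
0.145 [[  0.60940512 -11.7689013 ]]
0.155 [[  0.81808279 -15.80646126]]
timer 74.0
cup 28.7
stain 2.1
treadle 2.0
```

The gap comes out at about 30 mm. The stain bottle and treadle are unchanged. The timer and cup are hidden by the arm in the top view; the side view shows the timer in place and only part of the cup, which the arm never came near. Handing in.

```bash
python3 -c "
from plant import manip
print(manip.job_done())"
```

```text
the job is handed in; nothing more can be done
None
```

I pressed the vent treadle to its stop and it came back up, then broke the lid free; I handed in at about 10 s with the lid still held level over the jar, about 30 mm open.

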